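Slide a circuit board carrier under the inspection microscope

ROBOT

A 6-joint arm with a two-finger parallel gripper is mounted at the origin on the work surface. World frame = base frame: x ahead of the robot, y to its left, z up, the work surface at z = 0. Lengths are in mm, angles in rad, forces in N, time in s.
With the tool pointing down it reaches from about 350 to 875 mm from the base axis. Payload 4.2 kg.
Tool frame: the origin (TCP) lies midway between the tips of the shut fingers; the grasp point (between the pads) lies 19 mm behind it (arm.tcp_to_grasp is the distance from the TCP to the grasp point, in mm); z points along the fingers, y is the line along which they close (so a half turn about z gives the same grasp; the last joint's range is limited). The gripper opens to 85 mm and grips with 20 to 120 N. Pads are 22 mm wide; open, the fingers measure 114 mm over their backs; the gripper's body (76 mm by 85 mm) begins 54 mm behind the grasp point. The pads swing forward as they close: fully open they stand 13 mm farther back than shut.
Start: joints at [-0.977, 0.385, 0.008, 0, -1.194, -0.259], TCP at [205.377, -590.271, 231.312] pointing down, gripper open.
Joint ranges: [-3.14, 3.14], [-1.21, 2.06], [-1.07, 1.41], [-3.16, 2.05], [-2.99, -0.16], [-3.1, 3.1]. Speed limits (rad/s): [2.79, 2.79, 3.14, 3.14, 3.14, 3.14].

INTERFACE

Orientations are given as a unit quaternion [x, y, z, w].
In Python, from bench import arm, get_image gives the robot as it stands.
- The arm moves only by the tool drive_tool, never from a script. Its argument "deltas" is a list of rows, each a list of 2 entries, a list of its own where there are three numbers: the shift along the tool's x, y, z in cm, then the turn, a rotation vector about the tool's x, y, z in degrees. In form: [[[x, y, z], [ax, ay, az]], ...]. A call has 1 to 12 rows; each row shifts and turns the commanded pose from where the row before left it, along the tool's axes as they then stand; what a row does not reach is not made up. A row lasts 1/10 s, in which the tool goes at most 50 mm and 8.59 degrees, less where a joint would pass 70% of its speed; a pose out of reach is approached as far as the arm can. A call with a gripper value outside its range is refused whole. "claw" is the finger opening in cm, from 0 to 8.54, set as the call begins (left out, the last holds). The fingers move at their own pace and stop on an object; the grip force is fixed at half the most. Time passes only in rows, so rows that do not move let the fingers close. It gives the time, the measured TCP pose, the force, the opening and the grip force at its end, in the units of the state.
- arm.read_state(): the state, without advancing time (a new reading comes with each control period).
- get_image(name): name is "side" or "top" or "wrist"; returns a dict with "img" (384x512x3 uint8, red, green, blue), "fx", "fy", "cx", "cy" (pixels), "eye" and "orientation" of the camera in the world; the wrist camera has in their place "mount" (4x4, takes a point from camera to tool coordinates, whose origin is the TCP and whose axes are the flange's). Camera axes: x right, y down, z forward; pixel columns grow to the right and rows downward; lengths in mm; the calibration is good to about 2 mm. The wrist camera is an equidistant fisheye: a pixel r from the principal point sees the ray r / f radians off the axis. A picture is of the moment at which its call begins: read the wrist's pose just before it. There is no depth.
- arm.job_done(): hands the job in; it is judged then, once.
The state is a dict: "clock": time; "joints": joint angles; "joint_vel": joint speeds; "joint_efforts": joint torques, N m; "position": TCP position; "ee_rot": TCP orientation; "contact_force": force on the tool from outside, world axes, zero at the start; "wrist_torque": the same for the moment, N m; "gripper_width": finger opening in mm; "grasp_force": force on a finger pad.
Only numpy, scipy, OpenCV 4.12 (cv2) and the standard library are available. Lean on these libraries where they do the work, as an engineer would, in place of code of your own. Each camera call takes 0.05 s, during which the arm holds its last target. There are 200 camera calls.

TASK

Draw the carrier with the green circuit board out of its bay in the little bench rack, then slide it, yellow tab first, between the two guide rails under the microscope until its front edge sits fully home against the red stop, and leave it lying flat there. Leave the carrier with the red board and the other loose things on the bench where they are.

Things in the scene. Friction and masses are not known exactly. Their poses are not given: they have to be found in the camera images.
- carrier_green: Flat grey plastic carrier, 210 long x 70 wide x 8 mm thick, about 0.25 kg, with a green circuit board (110 x 56 mm, parts on it to 19 mm height) in its middle and an upright tab near each end. Origin: centre of the underside; x along it to the yellow tab, y across, z up. It stands on the bench in one of the rack's bays (either), blue end inside under the roof, yellow end sticking out.
- carrier_green_yellow_tab (a point): Point in the yellow front tab of the green-board carrier. The tab is 30 mm long (along the carrier), 12 mm thick (across it), its top 40 mm above the carrier's underside; the point is in the middle of its length and thickness, 30 mm above the underside, 85 mm ahead (+x) of the carrier's centre. Axes of the carrier.
- carrier_green_blue_tab (a point): The same point in the blue rear tab, of the same size, 85 mm behind (-x) the carrier's centre.
- carrier_green_nose (a point): Middle of the front edge (yellow end) of the green-board carrier, at its underside, 105 mm in front of the carrier's centre. Same axes as the carrier.
- carrier_red: A carrier of the same shape and size with a red circuit board, in the other bay of the rack; it stays there. Origin and axes as for the green one.
- rack: Low plywood rack, fixed, 166 mm deep x 196 wide: two bays side by side, each 84 mm wide and 62 mm high inside, middle lines at y = +48 and -48 mm, the bench as floor. Roof top at 70 mm; open bins stand on it to 115 mm, 65 mm or more behind the front. Origin: on the bench, middle of the front edge; x points out of the bays (the way to pull); the rack lies at x from -166 to 0.
- station: Inspection place, fixed: two aluminium guide rails on the bench along x, 15 mm high, 78 mm apart inside, from x = -20 to +115 mm, their mouths flaring out in front to x = -55 mm (about 130 mm wide there). Origin: on the bench, midway between the rails, right below the microscope's lens; x is the direction in which a carrier is pushed in, z up.
- station_stop (a point): Middle of the front face, at bench level, of the red stop bar across the far end of the rails: 105 mm from the station's origin along its x. The bar is 15 mm high. With its front edge here a carrier has its centre right below the lens. Axes of the station.
- station_lens (a point): Underside of the digital microscope's ring light, 76 mm above the bench, on the upright axis through the station's origin. The microscope is 66 mm in diameter (50 to 60 higher up) and rises to 265 mm; a boom, 195 mm high, runs from it to the station's -y, to a column 230 mm away on a base plate 190 x 130 mm.
- spool: Metal solder spool, 60 mm diameter, 50 mm high, standing. Origin: centre of the underside.
- flux_jar: Small amber jar, 48 mm diameter, 50 mm high, standing. Origin: centre of the underside.
- alcohol_bottle: White plastic bottle with a blue cap, 56 mm diameter, 130 mm high, standing. Origin: centre of the underside.
- screwdriver: Screwdriver with an orange handle, 180 mm long, lying. Origin: underside, middle; x from handle to tip.
- brush: Cleaning brush, 170 mm long, lying. Origin: underside, middle; x from handle to tip.
- multimeter: Green hand multimeter, 150 x 75 x 30 mm, lying face up. Origin: centre of the underside; x along its length.

How it is judged (in metres and radians):
At the end, for the whole second after the job is handed in: The green-board carrier lies flat on the bench between the guide rails (front edge within 10 mm of their middle line, within 0.1 rad of their direction), yellow end in, front edge within 8 mm of the red stop, at rest (x of carrier_green_nose in the frame of station between 0.097 and 0.112 m and y of carrier_green_nose in the frame of station between -0.01 and 0.01 m and angle between the x axis of carrier_green and the x axis of station, either way round below 0.1 rad and angle between carrier_green's own z axis and vertical below 0.05 rad and height (world z) of carrier_green below 0.006 m and linear speed of carrier_green below 0.02 m/s); the robot touches nothing.
It fails at once if the carrier with the red board is moved more than 30 mm (distance of carrier_red from where it was at the start of the episode above 0.03 m).
It fails at once if another loose thing on the bench (spool, jar, bottle, screwdriver, brush, multimeter) is moved more than 30 mm (distance of any of spool, flux_jar, alcohol_bottle, screwdriver, brush, multimeter from where it was at the start of the episode above 0.03 m).
It also fails if it takes over 51 s, if anything falls off the work surface, if the arm or the gripper's body presses on something with over 40 N, if the wrist force passes 120 N, or if a joint passes its speed limit or range.

## Working session

There is one attempt and no reset: what is moved stays moved. The work goes in short steps, Python scripts to look and compute and a tool call to move; the robot and the scene stay as the last step left them, time stands still between calls to the robot, and variables do not carry over. Pictures are saved under pics/ and viewed, at most 10 in all, crops included, and the job is handed in when it is done.

Besides the shell and the picture viewer there is one more tool, called after "Emit:" in YAML: its name, and indented under it one key for each argument. drive_tool: Moves the arm, as the interface text tells. Its arguments: {"type":"object","properties":{"deltas":{"type":"array"},"claw":{"type":"number"}},"required":["deltas"]}

```bash
ls; mkdir -p pics; python3 - <<'E'
from bench import arm,get_image
import cv2,numpy as np
print(arm.read_state())
for n in ["top","side","wrist"]:
    d=get_image(n); cv2.imwrite(f"pics/{n}0.png",d["img"][:,:,::-1])
    print(n,{k:(np.array(v).round(4).tolist()) for k,v in d.items() if k!="img"})
E
```

```text
pics
{'clock': 0.0, 'joints': array([-9.77371023e-01,  3.85580478e-01,  6.64671804e-03, -4.80899712e-04,
       -1.19398878e+00, -2.58601022e-01]), 'joint_vel': array([ 0.00191917,  0.00080176, -0.00093726, -0.00086562,  0.0001863 ,
       -0.0017592 ]), 'joint_efforts': array([-3.59194919e-04, -3.92288983e+01,  1.88404459e+01,  4.18633595e+00,
       -4.64828394e-03,  1.51984852e-05]), 'position': array([ 205.20780722, -589.74957997,  230.2179948 ]), 'ee_rot': array([-1.66543660e-01,  9.86033483e-01,  1.06044230e-03, -2.35810976e-04]), 'contact_force': array([0.43859278, 0.14151157, 0.07098762]), 'wrist_torque': array([ 0.03752177,  0.01147313, -0.04797207]), 'grasp_force': 0.0, 'gripper_width': 85.28644585867569}
top {'fx': 351.0158, 'fy': 351.0158, 'cx': 255.3394, 'cy': 194.6755, 'eye': [474.123, 25.8288, 1086.1649], 'orientation': [-0.6973, 0.7154, -0.0304, 0.0316]}
side {'fx': 376.144, 'fy': 376.144, 'cx': 247.733, 'cy': 188.5013, 'eye': [150.0733, 659.1946, 783.3331], 'orientation': [-0.2586, 0.8801, -0.3787, 0.1226]}
wrist {'fx': 297.3186, 'fy': 297.3186, 'cx': 255.9686, 'cy': 195.3486, 'mount': [[0.0015, -0.9524, -0.3047, 77.914], [1.0, 0.0019, -0.001, -0.1712], [0.0015, -0.3047, 0.9524, -142.345], [0.0, 0.0, 0.0, 1.0]]}
```

View pics/top0.png

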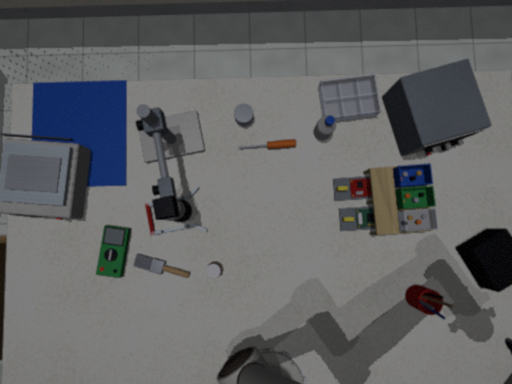

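View pics/side0.png

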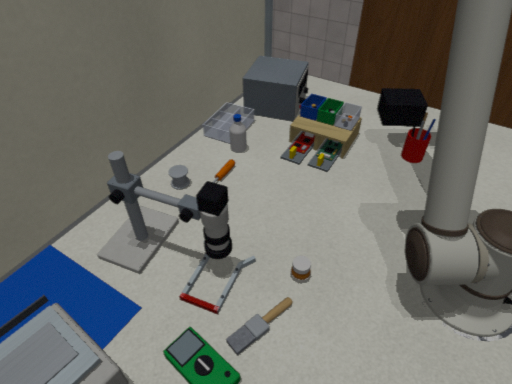

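Top: the rack is at right, with the green carrier in the lower bay (yellow tab ≈(348,219)) and the red one above it (342,188). The station's red stop is at (150,218) and its rail mouths at (205,230). Side: yellow tab ≈(321,160), stop ≈(201,302). The path between is clear. Next I measure.

```bash
cat > h.py <<'E'
import cv2,numpy as np
from scipy.spatial.transform import Rotation as R
from bench import arm,get_image
def grab(n):
    s=arm.read_state(); d=get_image(n)
    if n=="wrist":
        T=np.eye(4);T[:3,:3]=R.from_quat(s["ee_rot"]).as_matrix();T[:3,3]=s["position"]
        M=T@np.array(d["mount"]);d["E"],d["A"]=M[:3,3],M[:3,:3]
    else: d["E"],d["A"]=np.array(d["eye"]),R.from_quat(d["orientation"]).as_matrix()
    d["fish"]=n=="wrist"; d["hsv"]=cv2.cvtColor(d["img"],cv2.COLOR_RGB2HSV); return d
def ray(d,p):
    v=np.array([(p[0]-d["cx"])/d["fx"],(p[1]-d["cy"])/d["fy"],1.])
    if d["fish"]:
        r=np.hypot(v[0],v[1])+1e-12; v=np.array([v[0]/r*np.sin(r),v[1]/r*np.sin(r),np.cos(r)])
    return d["A"]@(v/np.linalg.norm(v))
def onz(d,p,z):
    v=ray(d,p); return d["E"]+v*(z-d["E"][2])/v[2]
def tri(d1,p1,d2,p2):
    a,b=ray(d1,p1),ray(d2,p2); t=np.linalg.lstsq(np.c_[a,-b],d2["E"]-d1["E"],rcond=None)[0]
    P,Q=d1["E"]+a*t[0],d2["E"]+b*t[1]; return (P+Q)/2,np.linalg.norm(P-Q)
def blobs(d,lo,hi,box=None,amin=6):
    m=cv2.inRange(d["hsv"],np.array(lo),np.array(hi))
    if box: k=np.zeros_like(m);k[box[1]:box[3],box[0]:box[2]]=255;m&=k
    n,l,s,c=cv2.connectedComponentsWithStats(m)
    return [(s[i,4],c[i].round(1).tolist(),s[i,:4].tolist(),cv2.minAreaRect(np.argwhere(l==i)[:,::-1].astype(np.float32))) for i in range(1,n) if s[i,4]>=amin]
E
python3 - <<'E'
from h import *
t,s=grab("top"),grab("side")
Y=[(18,120,100),(35,255,255)];Rd=[(0,150,60),(6,255,255)]
for n,d,b in [("top",t,(325,165,385,235)),("side",s,(270,120,350,175))]:
    print(n,"Y",[x[:3] for x in blobs(d,*Y,b)]); 
for n,d,b in [("top",t,(135,195,165,240)),("side",s,(170,280,230,320))]:
    print(n,"R",[x for x in blobs(d,*Rd,b)])
for d,b,n,k in [(t,(325,160,395,245),"tc",8),(t,(140,170,215,245),"tr",8),(s,(170,230,270,320),"sr",6)]:
    c=d["img"][b[1]:b[3],b[0]:b[2],::-1]; cv2.imwrite(f"pics/{n}.png",cv2.resize(c,None,fx=k,fy=k,interpolation=cv2.INTER_CUBIC))
E
```

```text
top Y [(np.int32(37), [342.6, 187.6], [338, 186, 10, 4]), (np.int32(36), [348.9, 218.6], [344, 217, 10, 4])]
side Y [(np.int32(30), [292.5, 148.4], [290, 146, 7, 6]), (np.int32(26), [320.7, 155.9], [318, 153, 6, 7])]
top R [(np.int32(77), [149.5, 218.1], [146, 206, 8, 26], ((149.6773681640625, 218.2792510986328), (25.49324607849121, 3.0714757442474365), 79.3803482055664))]
side R [(np.int32(227), [197.5, 302.1], [180, 294, 37, 19], ((198.41375732421875, 302.46551513671875), (38.99601745605469, 6.499336242675781), 21.801406860351562))]
```

View pics/tr.png

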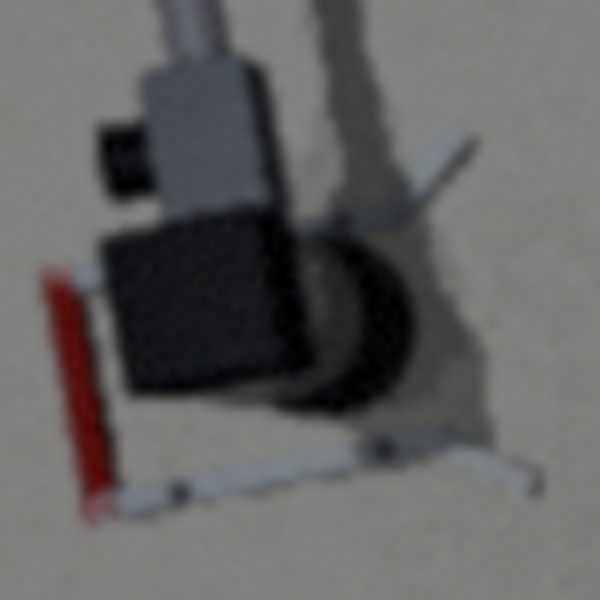

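The crop shows the red stop from (146,204) to (152,234) in full-image pixels. The lower rail runs (155,233)→(195,226) with its flare ending at (207,230), and the upper flare ends at (199,187). The station is yawed about 10°.

```bash
python3 - <<'E'
from h import *
t,s=grab("top"),grab("side")
print("green tab",tri(t,(348.9,218.6),s,(320.7,155.9))); print("red tab",tri(t,(342.6,187.6),s,(292.5,148.4)))
print("stop",tri(t,(149.6,218.2),s,(198.0,302.2)))
a,b=onz(t,(145.9,204.5),15),onz(t,(152.3,234),15); print("stop ends",a,b)
p,q=onz(t,(155,233),15),onz(t,(195,226),15);print("rail",p,q,np.degrees(np.arctan2(*(p-q)[[1,0]])))
print("flares",onz(t,(207,230.5),15),onz(t,(198.8,187.5),15))
# rack front edge, green/gray bits
print("img xdir",onz(t,(300,200),0),onz(t,(250,200),0))
for c,(lo,hi) in dict(green=((40,100,30),(85,255,255)),red=((0,150,60),(8,255,255)),wood=((12,60,90),(28,160,255))).items():
    for x in blobs(t,lo,hi,(325,160,400,245),12): print(c,x)
E
```

```text
green tab (array([ 487.15519691, -250.9973531 ,   35.93353435]), np.float64(1.1813573421261414))
red tab (array([ 580.49428259, -235.93514136,   38.34007246]), np.float64(0.8018114681341587))
stop (array([505.09295251, 352.91304694,   7.53380531]), np.float64(0.4752795257861814))
stop ends [546.80172967 361.87537813  15.        ] [456.58082212 342.26919992  15.        ]
rail [459.39194813 334.0665084   15.        ] [477.46932889 212.35586868  15.        ] 98.44823802399675
flares [462.92531873 176.0436169   15.        ] [594.91880385 199.45868636  15.        ]
img xdir [ 549.52717504 -111.53251927    0.        ] [553.51120688  43.47517127   0.        ]
green (np.int32(87), [364.6, 216.6], [360, 209, 10, 18], ((365.0089111328125, 217.63275146484375), (16.696269989013672, 9.113103866577148), 86.18592071533203))
red (np.int32(147), [359.0, 187.1], [351, 179, 17, 18], ((358.61468505859375, 187.49118041992188), (16.413053512573242, 15.876175880432129), 85.60128784179688))
wood (np.int32(1471), [384.5, 200.6], [370, 167, 30, 68], ((384.5421447753906, 200.4491729736328), (66.95640563964844, 23.086267471313477), 84.64418029785156))
wood (np.int32(14), [343.3, 186.6], [338, 186, 10, 4], ((342.5, 187.5), (3.0, 9.0), 90.0))
wood (np.int32(16), [349.4, 217.8], [344, 217, 10, 4], ((348.5, 218.5), (3.0, 9.0), 90.0))
```

View pics/tc.png

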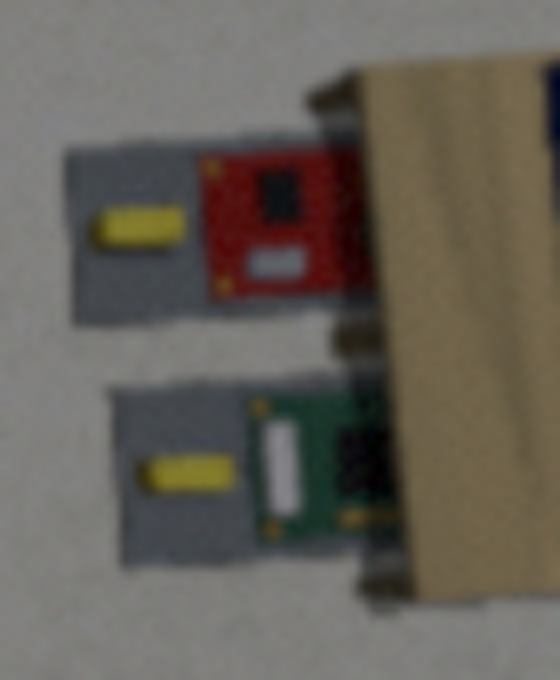

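Emit:
drive_tool:
  deltas:
    - [[-3.15, 1.9, 0], [0, 0, 0]]
    - [[-3.15, 1.9, 0], [0, 0, 0]]
    - [[-3.15, 1.9, 0], [0, 0, 0]]
    - [[-3.15, 1.9, 0], [0, 0, 0]]
    - [[-3.15, 1.9, 0], [0, 0, 0]]
    - [[-3.15, 1.9, 0], [0, 0, 0]]
    - [[-3.15, 1.9, 0], [0, 0, 0]]
    - [[-3.15, 1.9, 0], [0, 0, 0]]
    - [[-3.15, 1.9, 0], [0, 0, 0]]
    - [[-3.15, 1.9, 0], [0, 0, 0]]
    - [[-3.15, 1.9, 0], [0, 0, 0]]
    - [[-3.15, 1.9, 0], [0, 0, 0]]
  claw: 5

```text
clock: 1.55
position: [488.3, -249.4, 231.6]
ee_rot: [-0.167, 0.986, -0.0, 0.0]
contact_force: [0.1, -0.6, 0.0]
gripper_width: 49.4
grasp_force: 0.0
```

Emit:
drive_tool:
  deltas:
    - [[0, 0, 0], [0, 0, -7.4]]
    - [[0, 0, 0], [0, 0, -7.4]]
    - [[0, 0, 0], [0, 0, -7.4]]
    - [[0, 0, 0], [0, 0, -7.4]]
    - [[0, 0, 0], [0, 0, -7.4]]
    - [[0, 0, 0], [0, 0, -7.4]]
    - [[0, 0, 0], [0, 0, -7.4]]
    - [[0, 0, 0], [0, 0, -7.4]]
    - [[0, 0, 0], [0, 0, -7.4]]
    - [[0, 0, 0], [0, 0, -7.4]]
    - [[0, 0, 0], [0, 0, 0]]
    - [[0, 0, 0], [0, 0, 0]]

```text
clock: 2.75
position: [487.5, -250.7, 231.3]
ee_rot: [0.726, -0.688, 0.0, -0.0]
contact_force: [-0.1, -0.6, 0.7]
gripper_width: 49.9
grasp_force: 0.0
```

```bash
cat >> h.py <<'E'
def pose(p=True):
    s=arm.read_state();A=R.from_quat(s["ee_rot"]).as_matrix()
    if p: print("t",round(s["clock"],2),"pos",s["position"].round(1),"xang",np.degrees(np.arctan2(A[1,0],A[0,0])).round(2),"tilt z",A[:,2].round(3),"F",s["contact_force"].round(1),"w",round(s["gripper_width"],1),"g",round(s["grasp_force"],1),"j",s["joints"].round(2))
    return s["position"],A
def goto(target,xang):
    p,A=pose(); print("tool delta cm",(A.T@(np.array(target)-p)/10).round(2))
    a=np.radians(xang);x=np.array([np.cos(a),np.sin(a),0]);z=np.array([0,0,-1.]);B=np.c_[x,np.cross(z,x),z]
    print("rotvec deg",np.degrees(R.from_matrix(A.T@B).as_rotvec()).round(2))
E
python3 - <<'E'
from h import *
pose(); d=grab("wrist"); cv2.imwrite("pics/w1.png",d["img"][:,:,::-1])
for x in blobs(d,(18,120,80),(35,255,255),None,30): print(x, onz(d,x[1],38))
E
```

```text
t 2.75 pos [ 487.5 -250.7  231.3] xang -86.97 tilt z [ 0.  0. -1.] F [-0.1 -0.6  0.7] w 49.9 g 0.0 j [-0.18  0.25 -0.18 -0.   -1.13  0.23]
(np.int32(149), [266.5, 21.4], [260, 15, 14, 14], ((266.5000305175781, 21.500009536743164), (12.727922439575195, 12.727920532226562), 45.0)) [ 485.39310917 -424.69327945   38.        ]
(np.int32(103), [214.7, 37.8], [208, 33, 15, 10], ((214.6764373779297, 37.29411697387695), (8.513311386108398, 14.035460472106934), 85.60128784179688)) [ 541.80755841 -402.93650328   38.        ]
(np.int32(235), [256.5, 172.8], [252, 161, 10, 25], ((256.5, 173.0), (24.0, 9.0), 90.0)) [ 486.92717764 -249.44770269   38.        ]
(np.int32(228), [177.7, 180.2], [173, 169, 10, 24], ((177.5, 180.5), (23.0, 9.0), 90.0)) [ 580.42708133 -235.9014852    38.        ]
```

View pics/w1.png

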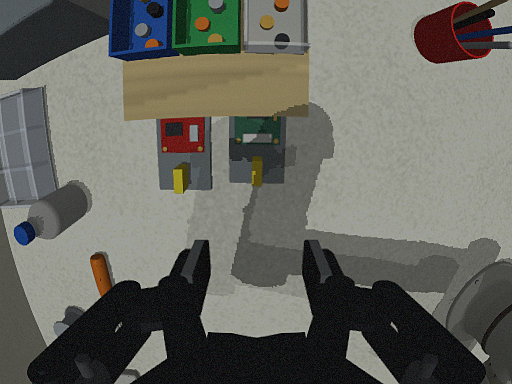

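Wrist view: the green carrier's yellow tab is at (256,173) and the red one's at (178,180). Carrier sides run parallel to the image columns, so the tool is aligned with the carrier. Tab ≈ (487,-250), top at about 38 mm. I descend and grip.

Emit:
drive_tool:
  deltas:
    - [[0, 0, 3.5], [0, 0, 0]]
    - [[0, 0, 3.5], [0, 0, 0]]
    - [[0, 0, 3.5], [0, 0, 0]]
    - [[0, 0, 3.5], [0, 0, 0]]
    - [[0, 0, 3.5], [0, 0, 0]]
    - [[0, 0, 2.5], [0, 0, 0]]
    - [[0, 0, 1.3], [0, 0, 0]]
    - [[0, 0, 0.5], [0, 0, 0]]
    - [[0, 0, 0], [0, 0, 0]]

```text
clock: 3.7
position: [487.9, -250.9, 13.5]
ee_rot: [0.726, -0.687, 0.0, 0.0]
contact_force: [0.7, -0.4, 0.9]
gripper_width: 50.2
grasp_force: 0.0
```

Emit:
drive_tool:
  deltas:
    - [[0, 0, 0], [0, 0, 0]]
    - [[0, 0, 0], [0, 0, 0]]
    - [[0, 0, 0], [0, 0, 0]]
    - [[0, 0, 0], [0, 0, 0]]
    - [[0, 0, 0], [0, 0, 0]]
    - [[0, 0, 0], [0, 0, 0]]
    - [[0, 0, 0], [0, 0, 0]]
    - [[0, 0, 0], [0, 0, 0]]
  claw: 0

```text
clock: 4.5
position: [488.2, -250.9, 14.7]
ee_rot: [0.727, -0.687, 0.001, -0.0]
contact_force: [-0.9, 0.8, 6.0]
gripper_width: 10.9
grasp_force: 59.9
```

Emit:
drive_tool:
  deltas:
    - [[-0.7, 0, 0], [0, 0, 0]]
    - [[-1.5, 0, 0], [0, 0, 0]]
    - [[-2, 0, 0], [0, 0, 0]]
    - [[-2, 0, 0], [0, 0, 0]]
    - [[-2, 0, 0], [0, 0, 0]]
    - [[-2, 0, 0], [0, 0, 0]]
    - [[-2, 0, 0], [0, 0, 0]]
    - [[-2, 0, 0], [0, 0, 0]]
    - [[-2, 0, 0], [0, 0, 0]]
    - [[-2, 0, 0], [0, 0, 0]]
    - [[-2, 0, 0], [0, 0, 0]]
    - [[-2, 0, 0], [0, 0, 0]]

```text
clock: 5.7
position: [475.9, -28.9, 14.6]
ee_rot: [0.727, -0.687, 0.001, -0.0]
contact_force: [1.4, -6.8, 8.9]
gripper_width: 10.8
grasp_force: 60.3
```

Emit:
drive_tool:
  deltas:
    - [[-1.5, 0, 0], [0, 0, 0]]
    - [[-1.2, 0, 0], [0, 0, 0]]
    - [[-0.6, 0, 0], [0, 0, 0]]
    - [[0, 0, 0], [0, 0, 0]]
    - [[0, 0, 0], [0, 0, 0]]

```text
clock: 6.2
position: [473.8, 4.5, 14.6]
ee_rot: [0.727, -0.687, 0.0, -0.001]
contact_force: [-2.1, 0.2, 10.3]
gripper_width: 10.9
grasp_force: 60.5
```

Emit:
drive_tool:
  deltas:
    - [[0, 0, 0], [0, 0, 0]]
    - [[0, 0, 0], [0, 0, 0]]
    - [[0, 0, 0], [0, 0, 0]]
    - [[0, 0, 0], [0, 0, 0]]
  claw: 5

```text
clock: 6.6
position: [473.1, 3.9, 13.1]
ee_rot: [0.726, -0.687, -0.0, 0.0]
contact_force: [0.2, 0.2, 0.3]
gripper_width: 49.8
grasp_force: 0.0
```

Emit:
drive_tool:
  deltas:
    - [[0, 0, -1.5], [0, 0, 0]]
    - [[0, 0, -3.5], [0, 0, 0]]
    - [[0, 0, -4], [0, 0, 0]]
    - [[0, 0, -4], [0, 0, 0]]
    - [[0, 0, -4], [0, 0, 0]]
    - [[0, 0, -3], [0, 0, 0]]
    - [[0, 0, 0], [0, 0, 0]]

```text
clock: 7.3
position: [475.9, 4.4, 217.9]
ee_rot: [0.727, -0.687, 0.003, -0.004]
contact_force: [0.4, -0.2, -0.0]
gripper_width: 50.1
grasp_force: 0.0
```

```bash
python3 - <<'E'
from h import *
pose(); d=grab("wrist"); cv2.imwrite("pics/w2.png",d["img"][:,:,::-1]);t=grab("top");s=grab("side")
for n,lo,hi,z in [("Y",(18,120,80),(35,255,255),38),("B",(100,120,50),(125,255,255),38)]:
    for k,dd in [("w",d),("t",t),("s",s)]:
        for x in blobs(dd,lo,hi,None,15): print(n,k,x[0],x[1],x[2],onz(dd,x[1],z).round(1))
E
```

```text
t 7.3 pos [475.9   4.4 217.9] xang -86.78 tilt z [ 0.01   0.002 -1.   ] F [ 0.4 -0.2 -0. ] w 50.1 g 0.0 j [ 0.35  0.14 -0.37  0.   -1.05 -0.3 ]
Y w 23 [240.8, 57.1] [238, 55, 6, 5] [ 501.2 -123.2   38. ]
Y w 21 [280.8, 57.4] [279, 55, 5, 6] [ 459.  -125.5   38. ]
Y w 97 [278.5, 107.8] [277, 96, 4, 26] [458.  -70.3  38. ]
Y w 15 [279.5, 141.9] [278, 140, 4, 5] [454.3 -33.3  38. ]
Y w 238 [259.7, 176.6] [255, 164, 11, 25] [473.5   7.   38. ]
Y t 45 [342.4, 188.0] [337, 186, 11, 5] [ 579.7 -235.2   38. ]
Y s 68 [292.3, 151.6] [289, 146, 8, 13] [ 572.8 -221.1   38. ]
Y s 88 [284.4, 209.8] [281, 203, 8, 15] [467.8  19.   38. ]
B w 71 [2.2, 8.3] [0, 1, 10, 18] [ 859.1 -232.1   38. ]
B w 20 [8.2, 11.6] [5, 8, 7, 8] [ 843.  -222.7   38. ]
B w 299 [260.9, 24.2] [256, 11, 11, 30] [ 482.1 -161.6   38. ]
B w 17 [2.6, 21.4] [0, 19, 7, 5] [ 853.7 -209.9   38. ]
B w 16 [43.2, 347.4] [41, 345, 6, 6] [891.9 381.7  38. ]
B w 265 [128.1, 376.6] [114, 369, 31, 15] [695.  399.8  38. ]
B t 7144 [86.0, 123.1] [32, 81, 94, 105] [799.2 538.3  38. ]
B t 68 [329.7, 120.0] [325, 116, 10, 9] [ 789.3 -206.3   38. ]
B t 472 [412.7, 175.9] [398, 164, 34, 23] [ 610.8 -448.1   38. ]
B t 42 [319.3, 221.1] [314, 219, 11, 5] [ 482.5 -161.8   38. ]
B s 219 [315.4, 105.3] [309, 94, 17, 26] [ 634.6 -518.7   38. ]
B s 49 [236.9, 117.3] [234, 114, 7, 8] [ 840.6 -295.3   38. ]
B s 59 [309.1, 175.1] [306, 169, 7, 13] [ 475.3 -145.9   38. ]
B s 7053 [65.1, 295.7] [0, 245, 141, 104] [754.  513.8  38. ]
```

View pics/w2.png

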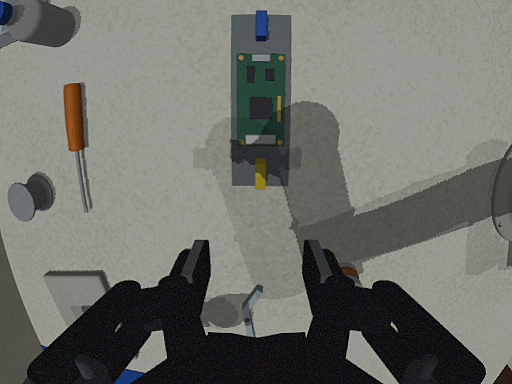

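Wrist: the carrier is out and straight, blue tab at (261,24) → (482,-164), yellow tab at (260,177) → (473.5,5). One station flare shows at (255,300), partly hidden by the fingers. I turn the camera to the side to survey the station.

Emit:
drive_tool:
  deltas:
    - [[-3, 0, 0], [0, 0, 8.4]]
    - [[0, 0, 0], [0, 0, 8.4]]
    - [[0, 0, 0], [0, 0, 8.4]]
    - [[0, 0, 0], [0, 0, 8.4]]
    - [[0, 0, 0], [0, 0, 8.4]]
    - [[0, 0, 0], [0, 0, 8.4]]
    - [[0, 0, 0], [0, 0, 8.4]]
    - [[0, 0, 0], [0, 0, 8.4]]
    - [[0, 0, 0], [0, 0, 8.4]]
    - [[0, 0, 0], [0, 0, 8.4]]
    - [[0, 0, 0], [0, 0, 0]]

```text
clock: 8.55
position: [470.8, 33.5, 211.5]
ee_rot: [-0.08, 0.997, -0.0, -0.002]
contact_force: [0.8, 0.3, 0.3]
gripper_width: 50.1
grasp_force: 0.0
```

```bash
python3 - <<'E'
from h import *
pose(); d=grab("wrist"); cv2.imwrite("pics/w3.png",cv2.resize(d["img"][:,:,::-1],(768,576),interpolation=cv2.INTER_CUBIC))
np.savez("w3.npz",E=d["E"],A=d["A"],fx=d["fx"],fy=d["fy"],cx=d["cx"],cy=d["cy"],img=d["img"])
for x in blobs(d,(0,150,60),(6,255,255),None,30): print(x)
E
```

```text
t 8.55 pos [470.8  33.5 211.5] xang -170.82 tilt z [-0.004 -0.001 -1.   ] F [0.8 0.3 0.3] w 50.1 g 0.0 j [ 0.42  0.14 -0.38 -0.   -1.05 -1.83]
(np.int32(420), [35.7, 210.7], [23, 193, 25, 38], ((35.0, 211.5), (37.0, 24.0), 90.0))
(np.int32(213), [461.9, 227.5], [454, 205, 16, 47], ((461.7257995605469, 228.163330078125), (5.487804889678955, 47.95121383666992), 12.680383682250977))
```

View pics/w3.png

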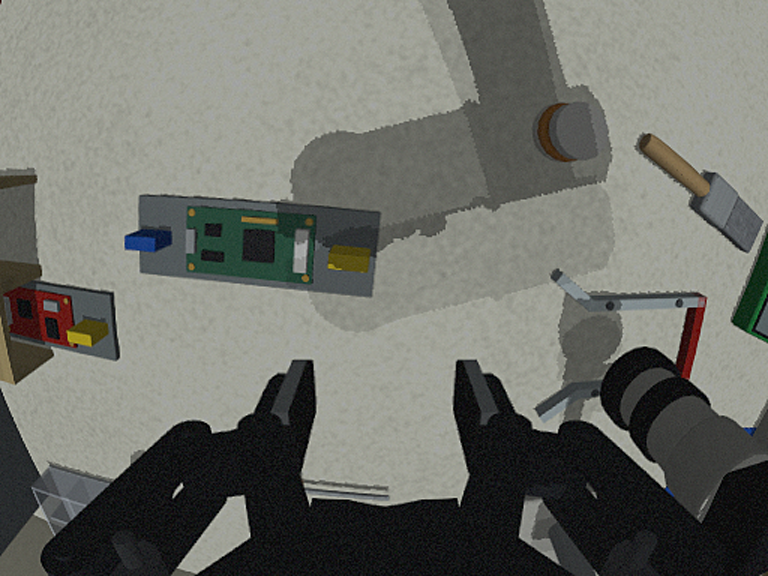

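The view shows the near rail's screws at (610,306) and (679,303), and the flare tips at (556,272) and (540,412). The stop bar runs (699,295)→(684,375). The carrier is to the left with clear space between. All in 768-wide pixels.

```bash
python3 - <<'E'
from h import *
f=np.load("w3.npz");d={k:f[k] for k in f.files};d["fish"]=True;d["hsv"]=cv2.cvtColor(d["img"],cv2.COLOR_RGB2HSV)
t=grab("top");s=grab("side")
w=lambda u,v,z=15:onz(d,((u+.5)/1.5-.5,(v+.5)/1.5-.5),z)
P={k:w(*v) for k,v in dict(s1=(610,306),s2=(679,303),f1=(557,273),f2=(541,412),st_front_near=(689,308),st_front_far=(678,374),railin1=(592,311),railin2=(688,307),st_out_near=(706,295)).items()}
for k,v in P.items(): print(k,v.round(1))
ang=lambda v:np.degrees(np.arctan2(v[1],v[0]))
print("rail",ang(P["s2"]-P["s1"]),ang(P["railin2"]-P["railin1"]),"stop-90",ang(P["st_front_far"]-P["st_front_near"])+90,"flare",ang(P["f2"]-P["f1"])+90)
# stop bar from full-contour of red masks, top + side, at z~15 & axis
tr=[x for x in blobs(t,(0,150,60),(6,255,255),(135,195,165,240))][0]; print(tr[1],onz(t,tr[1],12))
# heights by two views: wrist vs top
print("f1 tri",tri(d,(371,181.7),t,(207,230.5)),"f2 tri",tri(d,(360.3,274.3),t,(198.8,187.5)))
for nm,lo,hi,b in [("Y",(18,120,80),(35,255,255),(210,155,255,190)),("B",(100,120,50),(125,255,255),(75,140,120,180))]:
    for x in blobs(d,lo,hi,b,20): print(nm,x[0],x[1],onz(d,x[1],36))
for c in [(140,194),(380,211),(373,297),(140,273)]: print("corner",w(*c,8).round(1))
E
```

```text
s1 [479.7 235.9  15. ]
s2 [464.8 314.   15. ]
f1 [459.8 175.9  15. ]
f2 [591.7 201.5  15. ]
st_front_near [467.6 329.1  15. ]
st_front_far [537.  346.6  15. ]
railin1 [487.  219.1  15. ]
railin2 [466.8 327.3  15. ]
st_out_near [451.5 346.6  15. ]
rail 100.84411378459008 100.56385460525169 stop-90 104.16391440520202 flare 100.9675545814508
[149.6, 217.8] [505.9859633  351.42490796  12.        ]
f1 tri (array([461.82628634, 177.52994306,   9.26941098]), np.float64(2.477672762248693)) f2 tri (array([594.23221483, 201.32664355,  11.83841745]), np.float64(3.414912320951204))
Y 277 [231.8, 174.8] [474.6213852    6.53134659  36.        ]
B 350 [98.2, 159.9] [ 480.36652446 -157.22313715   36.        ]
corner [ 448.3 -182.9    8. ]
corner [436.8  24.    8. ]
corner [507.1  29.5   8. ]
corner [ 519.1 -180.5    8. ]
```

Emit:
drive_tool:
  deltas:
    - [[0.3, -2.8, 0], [0, 0, 0]]
    - [[0.3, -2.9, 0], [0, 0, 0]]
    - [[0.3, -2.9, 0], [0, 0, 0]]
    - [[0.3, -2.9, 0], [0, 0, 0]]
    - [[0.3, -2.9, 0], [0, 0, 0]]
    - [[0.3, -2.9, 0], [0, 0, 0]]
    - [[0.3, -2.8, 0], [0, 0, 0]]

```text
clock: 9.4
position: [482.8, -169.2, 212.9]
ee_rot: [-0.081, 0.997, 0.0, -0.0]
contact_force: [0.3, 0.4, -0.4]
gripper_width: 50.1
grasp_force: 0.0
```

Emit:
drive_tool:
  deltas:
    - [[0, 0, 0], [0, 0, -8.4]]
    - [[0, 0, 0], [0, 0, -8.4]]
    - [[0, 0, 0], [0, 0, -8.4]]
    - [[0, 0, 0], [0, 0, -8.4]]
    - [[0, 0, 0], [0, 0, -8.4]]
    - [[0, 0, 0], [0, 0, -8.4]]
    - [[0, 0, 0], [0, 0, -8.4]]
    - [[0, 0, 0], [0, 0, -8.4]]
    - [[0, 0, 0], [0, 0, -8.4]]
    - [[0, 0, 0], [0, 0, -8.4]]
    - [[0, 0, 0], [0, 0, 0]]
    - [[0, 0, 0], [0, 0, 0]]

```text
clock: 10.6
position: [482.9, -167.9, 213.0]
ee_rot: [0.726, -0.688, -0.0, 0.0]
contact_force: [-0.6, 0.7, 0.6]
gripper_width: 49.7
grasp_force: 0.0
```

```bash
python3 - <<'E'
from h import *
d=grab("wrist")
for x in blobs(d,(100,120,50),(125,255,255),(200,130,310,220),30): print(x,onz(d,x[1],37),onz(d,x[1],40))
goto((482.2,-168,13),-87)
E
```

```text
(np.int32(323), [256.2, 177.3], [251, 161, 11, 32], ((256.0, 176.5), (31.0, 10.0), 90.0)) [ 482.51676138 -165.61695493   37.        ] [ 482.56288184 -166.37489274   40.        ]
t 10.65 pos [ 482.9 -167.9  213.1] xang -86.92 tilt z [-0.  0. -1.] F [ 0.2  0.5 -0.5] w 49.8 g 0.0 j [-0.02  0.21 -0.29 -0.   -1.07  0.07]
tool delta cm [1.000e-02 6.000e-02 2.001e+01]
rotvec deg [0.03 0.   0.08]
```

Emit:
drive_tool:
  deltas:
    - [[0.1, 0, 3.5], [0, 0, 0]]
    - [[0, 0, 3.5], [0, 0, 0]]
    - [[0, 0, 3.5], [0, 0, 0]]
    - [[0, 0, 3.5], [0, 0, 0]]
    - [[0, 0, 3], [0, 0, 0]]
    - [[0, 0, 2], [0, 0, 0]]
    - [[0, 0, 1], [0, 0, 0]]
    - [[0, 0, 0], [0, 0, 0]]

```text
clock: 11.45
position: [482.4, -168.9, 12.2]
ee_rot: [0.726, -0.687, -0.001, 0.001]
contact_force: [-0.7, 0.5, 0.7]
gripper_width: 50.3
grasp_force: 0.0
```

Emit:
drive_tool:
  deltas:
    - [[0, 0, 0], [0, 0, 0]]
    - [[0, 0, 0], [0, 0, 0]]
    - [[0, 0, 0], [0, 0, 0]]
    - [[0, 0, 0], [0, 0, 0]]
    - [[0, 0, 0], [0, 0, 0]]
    - [[0, 0, 0], [0, 0, 0]]
    - [[0, 0, 0], [0, 0, 0]]
  claw: 0

```text
clock: 12.15
position: [483.9, -169.0, 14.7]
ee_rot: [0.727, -0.687, 0.001, -0.001]
contact_force: [-0.1, 1.1, 6.1]
gripper_width: 10.8
grasp_force: 60.3
```

```bash
python3 - <<'E'
from h import *
p,A=pose()
th=np.radians(100);u=np.array([np.cos(th),np.sin(th),0]);O=np.array([521.5,242.5,0])
# TCP sits 88 behind carrier centre; staging: nose at station x=-75 -> TCP at -75-105-88
for xs in (-268,-88): print(xs,O+xs*u)
goto(list((O-268*u)[:2])+[p[2]],-80)
E
```

```text
t 12.15 pos [ 483.9 -169.    14.7] xang -86.78 tilt z [ 0.002 -0.    -1.   ] F [-0.1  1.1  6.1] w 10.8 g 60.3 j [-0.02  0.47 -0.52  0.   -0.58  0.07]
-268 [568.03771161 -21.42847781   0.        ]
-88 [536.78103963 155.83691773   0.        ]
t 12.15 pos [ 483.9 -169.    14.7] xang -86.78 tilt z [ 0.002 -0.    -1.   ] F [-0.1  1.1  6.1] w 10.8 g 60.3 j [-0.02  0.47 -0.52  0.   -0.58  0.07]
tool delta cm [-1.426e+01 -9.230e+00  1.000e-02]
rotvec deg [-0.12 -0.04 -6.78]
```

Emit:
drive_tool:
  deltas:
    - [[-0.8, -0.5, 0], [0, 0, 0]]
    - [[-1.35, -0.87, 0], [0, 0, 0]]
    - [[-1.35, -0.87, 0], [0, 0, 0]]
    - [[-1.35, -0.87, 0], [0, 0, 0]]
    - [[-1.35, -0.87, 0], [0, 0, 0]]
    - [[-1.35, -0.87, 0], [0, 0, 0]]
    - [[-1.35, -0.87, 0], [0, 0, 0]]
    - [[-1.35, -0.87, 0], [0, 0, 0]]
    - [[-1.35, -0.87, 0], [0, 0, 0]]
    - [[-1.35, -0.87, 0], [0, 0, 0]]
    - [[-1.3, -0.9, 0], [0, 0, 0]]

```text
clock: 13.25
position: [567.0, -22.3, 14.7]
ee_rot: [0.727, -0.687, 0.0, 0.001]
contact_force: [-2.3, -5.5, 7.7]
gripper_width: 11.0
grasp_force: 60.5
```

Emit:
drive_tool:
  deltas:
    - [[0, 0, 0], [0, 0, -1.7]]
    - [[0, 0, 0], [0, 0, -1.7]]
    - [[0, 0, 0], [0, 0, -1.7]]
    - [[0, 0, 0], [0, 0, -1.7]]
    - [[0, 0, 0], [0, 0, 0]]
    - [[0, 0, 0], [0, 0, 0]]

```text
clock: 13.85
position: [569.3, -21.0, 14.8]
ee_rot: [0.766, -0.642, 0.002, -0.002]
contact_force: [1.3, 2.5, 5.3]
gripper_width: 11.0
grasp_force: 60.1
```

```bash
python3 - <<'E'
from h import *
goto((568,-21.4,14.6),-80)
t,s=grab("top"),grab("side")
b=(130,160,340,270);cv2.imwrite("pics/t4.png",cv2.resize(t["img"][b[1]-0:b[3],b[0]:b[2],::-1],None,fx=3.8,fy=3.8,interpolation=cv2.INTER_CUBIC))
for n,d in (("t",t),("s",s)):
  for x in blobs(d,(18,110,70),(35,255,255),None,10): print(n,x[0],x[1],onz(d,x[1],38).round(1))
E
```

```text
t 13.85 pos [569.3 -21.   14.8] xang -79.94 tilt z [ 0.005  0.001 -1.   ] F [1.3 2.5 5.3] w 11.0 g 60.1 j [ 0.25  0.53 -0.38  0.   -0.65 -0.07]
tool delta cm [0.02 0.14 0.02]
rotvec deg [-0.31  0.02  0.06]
t 10 [418.5, 172.8] [ 619.8 -466.2   38. ]
t 50 [342.1, 188.0] [ 579.7 -234.3   38. ]
t 12 [409.7, 217.2] [ 487.2 -431.2   38. ]
s 77 [292.2, 151.5] [ 573.3 -221.4   38. ]
s 109 [235.3, 234.2] [532.1 161.7  38. ]
s 150 [277.9, 310.0] [334.3 286.7  38. ]
```

View pics/t4.png

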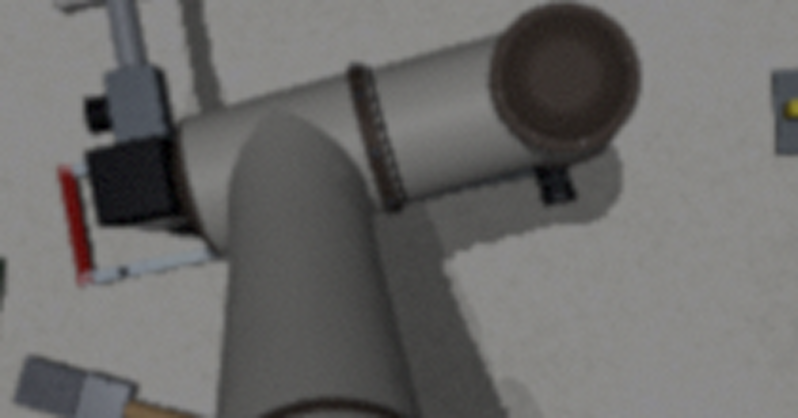

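The top view is mostly hidden by the arm. The stop is still at (75,225 in the crop), and a big arm link lies beside the microscope in this projection. I check its height from the side.

```bash
python3 - <<'E'
from h import *
d=grab("side"); cv2.imwrite("pics/s5.png",cv2.resize(d["img"][:,:,::-1],(768,576),interpolation=cv2.INTER_CUBIC))
E
```

```text
(no output)
```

View pics/s5.png

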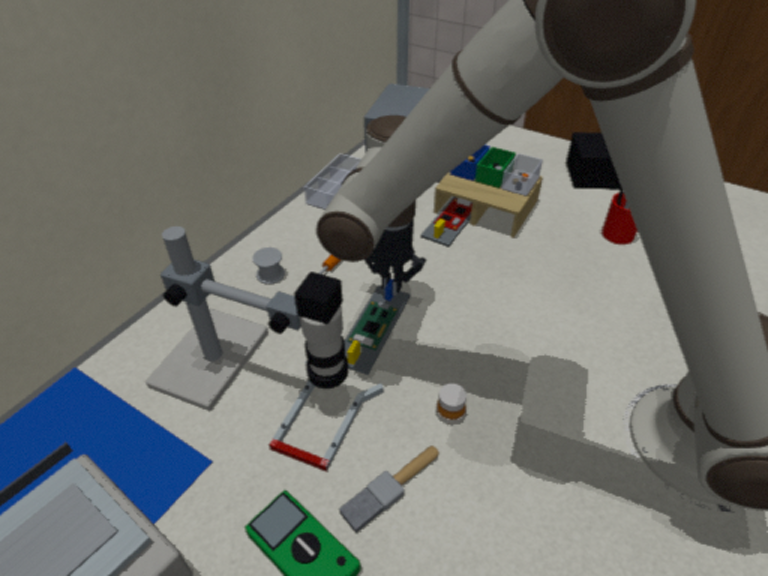

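The wrist's horizontal housing has an end cap at (350,230) in the view and sticks out over the station side of the tool. I need its height against the 265 mm microscope.

```bash
python3 - <<'E'
from h import *
t,s=grab("top"),grab("side")
T=lambda u,v:(130+u/3.8,160+v/3.8); S=lambda u,v:(u/1.5,v/1.5)
print("cap centre",tri(t,T(200,187),s,S(348,231)))
print("cap lowest (side only ray with cap plane)")
for h in (250,300,350,400,450): print(h,onz(t,T(568,80),h).round(0),"cap ray top",onz(t,T(200,187),h).round(0),"side",onz(s,S(348,231),h).round(0),"side bottom rim",onz(s,S(350,257),h).round(0),"head cap side", onz(s,S(390,130),h).round(0))
E
```

```text
cap centre (array([512.00809616, 184.52983676, 321.61698633]), np.float64(3.8294760648317157))
cap lowest (side only ray with cap plane)
250 [579. -32. 250.] cap ray top [517. 201. 250.] side [566. 110. 250.] side bottom rim [528. 159. 250.] head cap side [ 679. -194.  250.]
300 [573. -29. 300.] cap ray top [515. 190. 300.] side [527. 162. 300.] side bottom rim [493. 206. 300.] head cap side [ 630. -114.  300.]
350 [566. -25. 350.] cap ray top [512. 180. 350.] side [488. 213. 350.] side bottom rim [457. 253. 350.] head cap side [580. -34. 350.]
400 [560. -22. 400.] cap ray top [510. 169. 400.] side [449. 265. 400.] side bottom rim [422. 300. 400.] head cap side [531.  46. 400.]
450 [554. -18. 450.] cap ray top [507. 159. 450.] side [410. 316. 450.] side bottom rim [386. 347. 450.] head cap side [481. 126. 450.]
```

The housing underside is at about 277 mm against the 265 mm microscope top, which is too thin a margin. I release, lean the tool back about its closing axis so the housing end rises, and regrip. The carrier stays flat.

Emit:
drive_tool:
  deltas:
    - [[0, 0, 0], [0, 0, 0]]
    - [[0, 0, 0], [0, 0, 0]]
    - [[0, 0, 0], [0, 0, 0]]
    - [[0, 0, 0], [0, 0, 0]]
  claw: 4

```text
clock: 14.5
position: [566.7, -21.8, 12.9]
ee_rot: [0.766, -0.643, -0.0, 0.0]
contact_force: [-0.9, 0.0, -0.4]
gripper_width: 40.1
grasp_force: 0.0
```

Emit:
drive_tool:
  deltas:
    - [[0, 0, -0.2], [0, -3, 0]]
    - [[0, 0, 0], [0, -3, 0]]
    - [[0, 0, 0], [0, -3, 0]]
    - [[0, 0, 0], [0, -3, 0]]
    - [[-0.4, 0, 0], [0, 0, 0]]
    - [[0, 0, 0], [0, 0, 0]]
    - [[0, 0, 0], [0, 0, 0]]

```text
clock: 15.2
position: [566.1, -17.3, 16.0]
ee_rot: [0.762, -0.639, -0.08, -0.067]
contact_force: [-0.1, -0.5, 0.2]
gripper_width: 40.0
grasp_force: 0.0
```

```bash
python3 - <<'E'
from h import *
p,A=pose(); print("grasp pt",p-19*A[:,2], "x",A[:,0])
d=grab("wrist")
for x in blobs(d,(100,120,50),(125,255,255),(200,100,310,240),30): print(x[:3],onz(d,x[1],36),onz(d,x[1],40))
for x in blobs(d,(40,100,30),(85,255,255),(180,150,330,384),50): print("g",x[:3],x[3][2])
cv2.imwrite("pics/side6.png",get_image("side")["img"][:,:,::-1])
E
```

```text
t 15.2 pos [566.1 -17.3  16. ] xang -79.97 tilt z [-0.037  0.204 -0.978] F [-0.1 -0.5  0.2] w 40.0 g 0.0 j [ 0.13  0.56 -0.24 -0.29 -0.81  0.25]
grasp pt [566.83245992 -21.20471683  34.59391954] x [ 0.17031991 -0.96335593 -0.20721122]
(np.int32(308), [251.4, 232.6], [240, 226, 23, 14]) [573.2642507  -45.51132018  36.        ] [573.71868667 -48.47147738  40.        ]
g (np.int32(1559), [255.5, 309.5], [213, 282, 83, 52]) 90.0
```

```bash
python3 - <<'E'
from h import *
a=cv2.resize(cv2.imread("pics/s5.png"),(512,384),interpolation=cv2.INTER_AREA); b=cv2.imread("pics/side6.png")
s,t=grab("side"),grab("top")
for im in (a,b):
    h=cv2.cvtColor(im,cv2.COLOR_BGR2HSV); print(h[153,233]);
    m=cv2.inRange(h,np.array((0,20,20)),np.array((25,140,110)));m[:,:190]=0;m[260:]=0;m[:,330:]=0
    m=cv2.morphologyEx(m,cv2.MORPH_OPEN,np.ones((5,5)))
    n,l,st,c=cv2.connectedComponentsWithStats(m)
    for i in range(1,n):
        if st[i,4]>200: print(st[i],c[i].round(1),[ (h_,onz(s,c[i],h_).round(0)[:2].tolist()) for h_ in (320,340,360,380)])
E
python3 - <<'E'
import cv2
a=cv2.imread("pics/side6.png");cv2.imwrite("pics/s6c.png",cv2.resize(a[40:300,130:400],None,fx=2.2,fy=2.2))
E
```

```text
[ 8 60 51]
[245  77  23  17 295] [255.7  84.5] [(320, [625.0, -86.0]), (340, [605.0, -54.0]), (360, [584.0, -22.0]), (380, [564.0, 10.0])]
[211 141  39  33 980] [229.8 157. ] [(320, [509.0, 192.0]), (340, [494.0, 213.0]), (360, [478.0, 233.0]), (380, [463.0, 253.0])]
[ 30  14 170]
[198  98  31  38 889] [213.1 116.4] [(320, [628.0, 91.0]), (340, [607.0, 116.0]), (360, [587.0, 140.0]), (380, [566.0, 165.0])]
[253 117  29  25 596] [266.9 129.8] [(320, [496.0, 73.0]), (340, [481.0, 98.0]), (360, [466.0, 123.0]), (380, [451.0, 149.0])]
```

Emit:
drive_tool:
  deltas:
    - [[0, 0, 0], [0, 0, 0]]
    - [[0, 0, 0], [0, 0, 0]]
    - [[0, 0, 0], [0, 0, 0]]
    - [[0, 0, 0], [0, 0, 0]]
    - [[0, 0, 0], [0, 0, 0]]
    - [[0, 0, 0], [0, 0, 0]]
  claw: 0

```text
clock: 16.0
position: [567.0, -17.6, 16.4]
ee_rot: [0.762, -0.639, -0.08, -0.068]
contact_force: [0.3, 1.3, 1.4]
gripper_width: 10.8
grasp_force: 59.9
```

```bash
python3 - <<'E'
from h import *
p,A=pose()
s,t=grab("side"),grab("top")
for n,d in (("s",s),("t",t)):
  for x in blobs(d,(18,110,70),(35,255,255),(140,150,320,250),10): print(n,x[:3],onz(d,x[1],30).round(1))
  for x in blobs(d,(100,130,50),(125,255,255),(180,150,340,230),10): print(n,"B",x[:3],onz(d,x[1],30).round(1))
u=np.array([-.1736,.9848,0]); print("50mm advance in tool axes cm",(A.T@u*5).round(2))
E
```

```text
t 16.0 pos [567.  -17.6  16.4] xang -80.01 tilt z [-0.035  0.205 -0.978] F [0.3 1.3 1.4] w 10.8 g 59.9 j [ 0.13  0.56 -0.23 -0.29 -0.81  0.25]
s (np.int32(52), [291.7, 153.5], [289, 150, 7, 9]) [ 574.2 -220.7   30. ]
s (np.int32(112), [235.7, 234.1], [232, 225, 9, 18]) [535.5 155.5  30. ]
s B (np.int32(59), [259.3, 194.0], [257, 187, 6, 14]) [563.   -4.4  30. ]
t (np.int32(17), [211.6, 205.9], [210, 204, 4, 5]) [536.5 159.1  30. ]
t B (np.int32(12), [266.8, 194.9], [265, 194, 5, 3]) [565.5  -8.1  30. ]
50mm advance in tool axes cm [-4.89  0.    1.04]
```

Emit:
drive_tool:
  deltas:
    - [[-0.98, 0, 0.21], [0, 0, 0]]
    - [[-0.98, 0, 0.21], [0, 0, 0]]
    - [[-0.98, 0, 0.21], [0, 0, 0]]
    - [[-0.98, 0, 0.21], [0, 0, 0]]
    - [[-0.98, 0, 0.21], [0, 0, 0]]
    - [[-0.98, 0, 0.21], [0, 0, 0]]
    - [[0, 0, 0], [0, 0, 0]]

```text
clock: 16.8
position: [555.9, 43.7, 16.4]
ee_rot: [0.762, -0.639, -0.08, -0.068]
contact_force: [0.1, 0.1, 5.0]
gripper_width: 11.0
grasp_force: 60.4
```

```bash
python3 - <<'E'
from h import *
p,A=pose(); print(arm.read_state()["wrist_torque"].round(2), A[:,0].round(3))
b=get_image("side")["img"][:,:,::-1];cv2.imwrite("pics/s7.png",cv2.resize(b[90:320,150:400],None,fx=2.5,fy=2.5,interpolation=cv2.INTER_CUBIC))
E
```

```text
t 16.8 pos [555.9  43.7  16.4] xang -79.94 tilt z [-0.036  0.206 -0.978] F [0.1 0.1 5. ] w 11.0 g 60.4 j [ 0.24  0.54 -0.27 -0.3  -0.77  0.15]
[ 0.15 -0.05 -0.07] [ 0.171 -0.963 -0.209]
```

View pics/s7.png

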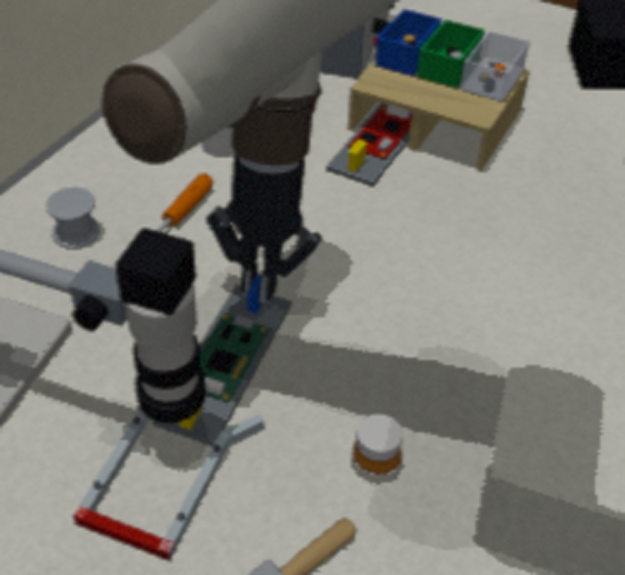

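Side view: the nose is in the station mouth, its near corner at (215,437) just inside the rail at (215,450). The wrist housing is well above the microscope and forces are low. I continue slowly.

Emit:
drive_tool:
  deltas:
    - [[-0.69, 0, 0.15], [0, 0, 0]]
    - [[-0.69, 0, 0.15], [0, 0, 0]]
    - [[-0.69, 0, 0.15], [0, 0, 0]]
    - [[-0.69, 0, 0.15], [0, 0, 0]]
    - [[-0.69, 0, 0.15], [0, 0, 0]]
    - [[0, 0, 0], [0, 0, 0]]

```text
clock: 17.45
position: [550.0, 77.6, 16.4]
ee_rot: [0.762, -0.639, -0.08, -0.067]
contact_force: [-0.7, -2.1, 7.0]
gripper_width: 10.6
grasp_force: 60.6
```

```bash
python3 - <<'E'
from h import *
p,A=pose(); print(arm.read_state()["wrist_torque"].round(2))
E
```

```text
t 17.45 pos [550.   77.6  16.4] xang -79.94 tilt z [-0.036  0.205 -0.978] F [-0.7 -2.1  7. ] w 10.6 g 60.6 j [ 0.3   0.53 -0.28 -0.31 -0.75  0.1 ]
[-0.63 -0.03 -0.06]
```

Emit:
drive_tool:
  deltas:
    - [[-0.69, 0, 0.14], [0, 0, 0]]
    - [[-0.69, 0, 0.14], [0, 0, 0]]
    - [[-0.69, 0, 0.14], [0, 0, 0]]
    - [[-0.69, 0, 0.14], [0, 0, 0]]
    - [[0, 0, 0], [0, 0, 0]]

```text
clock: 17.95
position: [544.8, 105.5, 16.4]
ee_rot: [0.762, -0.639, -0.08, -0.067]
contact_force: [0.3, -0.3, 5.4]
gripper_width: 11.1
grasp_force: 60.4
```

```bash
python3 - <<'E'
from h import *
p,A=pose(); print(arm.read_state()["wrist_torque"].round(2))
for x in blobs(grab("side"),(18,110,70),(35,255,255),(140,200,320,300),10): print(x[:3])
E
```

```text
t 17.95 pos [544.8 105.5  16.4] xang -79.96 tilt z [-0.036  0.205 -0.978] F [ 0.3 -0.3  5.4] w 11.1 g 60.4 j [ 0.36  0.53 -0.29 -0.31 -0.74  0.05]
[-0.37 -0.07 -0.  ]
(np.int32(132), [214.3, 271.7], [209, 264, 11, 17])
```

Emit:
drive_tool:
  deltas:
    - [[-0.69, 0, 0.14], [0, 0, 0]]
    - [[-0.69, 0, 0.14], [0, 0, 0]]
    - [[-0.69, 0, 0.14], [0, 0, 0]]
    - [[-0.69, 0, 0.14], [0, 0, 0]]
    - [[-0.5, 0, 0.1], [0, 0, 0]]
    - [[0, 0, 0], [0, 0, 0]]

```text
clock: 18.6
position: [538.9, 138.1, 16.4]
ee_rot: [0.762, -0.639, -0.081, -0.067]
contact_force: [0.3, 0.2, 3.5]
gripper_width: 11.2
grasp_force: 60.3
```

```bash
python3 - <<'E'
from h import *
p,A=pose(); print(arm.read_state()["wrist_torque"].round(2))
s,t=grab("side"),grab("top")
for x in blobs(s,(18,110,70),(35,255,255),(140,200,320,300),10): print(x[:3],onz(s,x[1],25))
for x in blobs(t,(18,110,70),(35,255,255),(140,180,320,260),5): print("t",x[:3],onz(t,x[1],38))
E
```

```text
t 18.6 pos [538.9 138.1  16.4] xang -79.99 tilt z [-0.037  0.206 -0.978] F [0.3 0.2 3.5] w 11.2 g 60.3 j [ 0.42  0.52 -0.3  -0.31 -0.72 -0.01]
[-0.06  0.08  0.  ]
(np.int32(142), [207.9, 282.8], [203, 274, 11, 19]) [509.32833234 308.16329017  25.        ]
```

Emit:
drive_tool:
  deltas:
    - [[-0.4, 0, 0.08], [0, 0, 0]]
    - [[-0.4, 0, 0.08], [0, 0, 0]]
    - [[-0.4, 0, 0.08], [0, 0, 0]]
    - [[0, 0, 0], [0, 0, 0]]

```text
clock: 19.1
position: [537.0, 149.3, 16.4]
ee_rot: [0.762, -0.639, -0.08, -0.067]
contact_force: [0.3, -1.9, 1.5]
gripper_width: 10.4
grasp_force: 60.1
```

Emit:
drive_tool:
  deltas:
    - [[-0.2, 0, 0.04], [0, 0, 0]]
    - [[-0.2, 0, 0.04], [0, 0, 0]]
    - [[0, 0, 0], [0, 0, 0]]

```text
clock: 19.4
position: [536.3, 153.2, 16.4]
ee_rot: [0.762, -0.639, -0.08, -0.067]
contact_force: [-0.1, -0.8, 1.4]
gripper_width: 10.5
grasp_force: 59.9
```

Emit:
drive_tool:
  deltas:
    - [[-0.2, 0, 0.04], [0, 0, 0]]
    - [[-0.2, 0, 0.04], [0, 0, 0]]
    - [[0, 0, 0], [0, 0, 0]]

```text
clock: 19.7
position: [535.8, 156.8, 16.4]
ee_rot: [0.762, -0.639, -0.08, -0.067]
contact_force: [1.1, -2.8, -0.4]
gripper_width: 11.0
grasp_force: 59.6
```

Emit:
drive_tool:
  deltas:
    - [[-0.2, 0, 0.04], [0, 0, 0]]
    - [[-0.2, 0, 0.04], [0, 0, 0]]
    - [[0, 0, 0], [0, 0, 0]]

```text
clock: 20.0
position: [536.3, 157.2, 16.9]
ee_rot: [0.762, -0.639, -0.078, -0.066]
contact_force: [5.1, -17.0, 1.6]
gripper_width: 10.6
grasp_force: 60.4
```

```bash
python3 - <<'E'
from h import *
p,A=pose(); print(arm.read_state()["wrist_torque"].round(2))
s=grab("side")
for x in blobs(s,(18,110,70),(35,255,255),(140,200,320,300),10): print(x[:3],onz(s,x[1],25))
for x in blobs(s,(0,150,60),(6,255,255),(165,270,240,330),10): print("R",x[:3])
# bottom of tab front face on plate z=8, gap to stop: sample colours along the line from tab bottom to stop
tb=[x for x in blobs(s,(18,110,70),(35,255,255),(140,200,320,300),10)][0]
c=int(tb[1][0]); 
for r in range(tb[2][1]+tb[2][3]-3,318): print(r,s["img"][r,c-2-(r-290)//3].tolist(),onz(s,(c-2-(r-290)//3,r),8).round(0)[:2].tolist())
E
```

```text
t 20.0 pos [536.3 157.2  16.9] xang -79.94 tilt z [-0.035  0.2   -0.979] F [  5.1 -17.    1.6] w 10.6 g 60.4 j [ 0.46  0.52 -0.3  -0.3  -0.71 -0.05]
[-4.83 -1.35 -0.1 ]
(np.int32(145), [204.0, 289.5], [199, 281, 11, 19]) [505.99886824 327.12712674  25.        ]
R (np.int32(238), [198.0, 302.1], [180, 294, 37, 19])
297 [98, 89, 32] [510.0, 340.0]
298 [98, 91, 60] [508.0, 342.0]
299 [116, 50, 46] [508.0, 346.0]
300 [120, 20, 9] [507.0, 348.0]
301 [121, 14, 4] [505.0, 350.0]
302 [122, 16, 5] [505.0, 353.0]
303 [117, 18, 10] [504.0, 355.0]
304 [84, 7, 6] [502.0, 357.0]
305 [69, 23, 19] [503.0, 360.0]
306 [107, 87, 80] [501.0, 362.0]
307 [162, 161, 152] [499.0, 364.0]
308 [171, 171, 163] [500.0, 367.0]
309 [172, 172, 163] [498.0, 369.0]
310 [170, 170, 163] [497.0, 371.0]
311 [170, 171, 162] [497.0, 374.0]
312 [171, 171, 163] [495.0, 376.0]
313 [173, 173, 164] [494.0, 378.0]
314 [171, 171, 162] [494.0, 381.0]
315 [170, 171, 161] [493.0, 383.0]
316 [173, 172, 163] [491.0, 385.0]
317 [170, 170, 162] [492.0, 388.0]
```

Firm contact (17 N) at the expected place means the carrier is against the stop. I relax the push, open and back off along the tool.

Emit:
drive_tool:
  deltas:
    - [[0.3, 0, -0.06], [0, 0, 0]]
    - [[0, 0, 0], [0, 0, 0]]

```text
clock: 20.25
position: [535.7, 156.8, 16.4]
ee_rot: [0.762, -0.64, -0.08, -0.067]
contact_force: [1.6, -6.7, 0.2]
gripper_width: 10.6
grasp_force: 59.8
```

Emit:
drive_tool:
  deltas:
    - [[0, 0, 0], [0, 0, 0]]
    - [[0, 0, 0], [0, 0, 0]]
    - [[0, 0, 0], [0, 0, 0]]
    - [[0, 0, 0], [0, 0, 0]]
    - [[0, 0, 0], [0, 0, 0]]
  claw: 4

```text
clock: 20.75
position: [535.7, 158.3, 16.8]
ee_rot: [0.762, -0.639, -0.08, -0.067]
contact_force: [-0.4, 0.3, -0.4]
gripper_width: 40.4
grasp_force: 0.0
```

Emit:
drive_tool:
  deltas:
    - [[0, 0, -1], [0, 0, 0]]
    - [[0, 0, -2], [0, 0, 0]]
    - [[0, 0, -2.5], [0, 0, 0]]
    - [[1, 0, -2], [0, 0, 0]]
    - [[3, 0, 0], [0, 0, 0]]
    - [[4, 0, 0], [0, 0, 0]]
    - [[4, 0, -2], [0, 0, 0]]
    - [[4, 0, -3], [0, 0, 0]]
    - [[4, 0, -3], [0, 0, 0]]
    - [[3, 0, 0], [0, 0, 0]]
    - [[0, 0, 0], [0, 0, 0]]

```text
clock: 21.85
position: [580.6, -99.1, 121.1]
ee_rot: [0.76, -0.641, -0.079, -0.068]
contact_force: [-0.6, 0.5, -0.7]
gripper_width: 40.2
grasp_force: 0.0
```

```bash
python3 - <<'E'
from h import *
p,A=pose()
s,t,w=grab("side"),grab("top"),grab("wrist")
for n,d,b in (("s",s,(140,200,320,300)),("t",t,(130,180,260,260)),("w",w,None)):
  for x in blobs(d,(18,110,70),(35,255,255),b,8): print(n,"Y",x[:3],onz(d,x[1],36).round(1))
  for x in blobs(d,(100,130,50),(125,255,255),b or (150,0,400,384),8): print(n,"B",x[:3],onz(d,x[1],36).round(1))
for x in blobs(t,(18,110,70),(35,255,255),(325,170,360,200),5): print("red carrier",x[:3],onz(t,x[1],38).round(1))
cv2.imwrite("pics/w9.png",w["img"][:,:,::-1])
cv2.imwrite("pics/s9.png",s["img"][:,:,::-1])
E
```

```text
t 21.85 pos [580.6 -99.1 121.1] xang -80.29 tilt z [-0.034  0.204 -0.978] F [-0.6  0.5 -0.7] w 40.2 g 0.0 j [-0.01  0.46 -0.09 -0.24 -1.07  0.3 ]
s Y (np.int32(145), [204.0, 289.4], [199, 280, 11, 20]) [501.  331.7  36. ]
s B (np.int32(91), [234.9, 237.0], [231, 229, 9, 16]) [528.7 168.5  36. ]
t Y (np.int32(23), [153.0, 218.0], [151, 216, 5, 5]) [504.4 334.   36. ]
t B (np.int32(44), [211.9, 206.3], [207, 204, 11, 6]) [534.9 157.5  36. ]
w Y (np.int32(377), [290.0, 9.2], [278, 0, 23, 21]) [ 580.2 -227.3   36. ]
w Y (np.int32(12), [287.2, 21.0], [282, 20, 11, 3]) [ 580.5 -218.7   36. ]
w B (np.int32(35), [256.4, 334.4], [252, 332, 9, 5]) [543.6 108.   36. ]
red carrier (np.int32(8), [344.0, 189.4], [342, 189, 5, 2]) [ 575.4 -239.8   38. ]
```

```bash
python3 -c "
from bench import arm
print(arm.job_done())"
```

```text
the job is handed in; nothing more can be done
None
```

The green-board carrier is between the rails with its front edge against the red stop and the gripper clear. I handed the job in at about 22 s; it returned no verdict, and I judged the seating from the 17 N stop contact and camera positions.

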